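# Pull the axle clip off the blue trolley wheel

### The job

Pick up the yellow-handled hooked pick from its green rest and use its hook to pull the brass spring clip by its loop out of the axle groove of the blue wheel, right off the axle, leaving the clip lying loose on the wheel or the bench. Then lay the pick back in its rest as it was. Do not touch the clip with the fingers, and leave the grey wheel's clip alone.

Things in the scene. Friction and masses are not known exactly. Their poses are not given: they have to be found in the camera images.
- pick: Hooked pick, 120 g; yellow handle 130 x 22 x 22 mm along x, origin at its centre: grip there, across y. 7 mm steel shank runs from the front (+x) end to x = 130 mm, turns down; hook tip at (130, 0, -55) mm. Starts level, z up, in a fixed green rest: flared slots (34 to 65 mm wide, floor 70, top 84 mm above bench) in two 14 mm supports at x = +-36 mm; fingers fit between; 8 mm foot plate below.
- blue_clip: Brass-coloured spring clip of 6 mm wire, 75 g, level in the blue wheel's axle groove, 63 mm above bench. Origin on the axle's axis, mid-wire. Sprung jaws reach to +x round the axle; round pull loop centred at (-38, 0, 0) mm, 28 mm inside, 16 mm above the wheel face. Pulled along its -x by the loop (5 to 10 N) it snaps out, off after 20 mm; it cannot be lifted off.
- blue_wheel: Blue trolley wheel, 110 mm diameter, fixed on a 150 x 90 x 10 mm foot plate, its stub axle upright. Origin on the axle's axis at bench height, z up. Wheel face 44 mm up; steel hub 56 mm diameter up to 60 mm; groove 18 mm diameter, 60 to 67 mm; axle head 23 mm diameter up to 75 mm.
- grey_clip: The same kind of clip on the axle of an equal but grey wheel close by, to be left alone. Origin and axes as for the blue wheel's clip.

How it is judged:
By the outcome, as a careful person would: the job done as asked, in the order asked, and still so for the second after the job is handed in, with the robot touching nothing.
It also fails if it takes over 43 s, if anything falls off the work surface, if the arm or the gripper's body presses on something with over 40 N, if the wrist force passes 120 N, or if a joint passes its speed limit or range.

### The arm

A 7-joint arm with a two-finger parallel gripper is mounted at the origin on the work surface. World frame = base frame: x ahead of the robot, y to its left, z up, the work surface at z = 0. Lengths are in m, angles in rad, forces in N, time in s.
With the tool pointing down it reaches from about 0.4 to 0.875 m from the base axis. Payload 4.4 kg.
Tool frame: the origin (TCP) lies on the centre line of the jaws, within the pads' length; the fingertips stand 19 mm ahead of it and the grasp point (between the pads) is the TCP (nose_length is the distance from the TCP to the fingertips, in m); z points along the fingers, y is the line along which they close (so a half turn about z gives the same grasp; the last joint's range is limited). The gripper opens to 85 mm and grips with 20 to 120 N. Pads are 22 mm wide; open, the fingers measure 114 mm over their backs; the gripper's body (76 mm by 85 mm) begins 54 mm behind the grasp point. The pads swing forward as they close: fully open they stand 13 mm farther back than shut.
Start: joints at [-1.183, 0.628, 0.038, 1.517, -0.027, 0.996, -0.02], TCP at [0.285, 0.584, 0.25] pointing down, gripper open.
Joint ranges: [-3.06, 3.06], [-0.37, 2.12], [-1.25, 1.32], [0.18, 2.47], [-1.1, 4.24], [0.23, 1.98], [-2.94, 2.94]. Speed limits (rad/s): [2.57, 2.57, 3.14, 3.14, 3.14, 3.14, 3.14].

### API

Orientations are given as a rotation vector (axis times angle).
In Python, from cell import reach, move_l, move_joints, gripper_to, wait, solve_ik, get_image, IKError, hand_in, outline_of, read_clock, read_q, read_dq, read_effort, read_tool_pos, read_tool_rot, read_force, read_wrist_torque, read_finger_gap, read_gripper_force, nose_length gives the robot as it stands. Calls block until the motion is done:
- reach(position, orientation): joint-space move of the TCP to a pose.
- move_l(position, ori=None, feed=0.15, f_stop=None): straight line of the TCP; ori=None keeps the orientation; feed is the mean speed in m/s. With f_stop (N) it stops when the force on the tool has changed by that much, and returns True; else False.
- move_joints(angles): joint-space move.
- gripper_to(opening): opening from 0.0 (shut) to 1.0 (fully open); the grip force is fixed at half the most; returns when the fingers have stopped.
- wait(seconds).
- solve_ik(position, orientation): joint angles nearest the present ones, or None.
- get_image(name): name is "scene" or "top"; returns a dict with "pixels" (420x560x3 uint8, red, green, blue), "depth" (420x560 float32, m along the optical axis (not along the pixel's ray), 0 where there is no reading), "fx", "fy", "cx", "cy" (pixels), "dist_coeffs" ([k1, k2, p1, p2, k3] as OpenCV has them; the pictures are not rectified), "pose" (4x4, takes a point from camera to world coordinates). Camera axes: x right, y up, looking along -z (the intrinsics and any distortion apply to the point x, -y, -z); pixel columns grow to the right and rows downward; lengths in m; the calibration is good to about 2 mm. A picture is of the moment at which its call begins.
A pose or a line that the arm cannot do raises IKError and nothing moves.
- hand_in(): hands the job in; it is judged then, once.
Trained networks look in a picture, given as the dict that the camera call returned (one of the last four; its "shot" number tells which), for a name from the list of things; names that differ only in an ending like _2 or _b are one class to them, and where a whole thing is asked for, a point or a joint stands for the part that bears it (a point fixed in the world has none). Each returns a list of dicts, best first, with "p" (0 to 1); they miss things now and then, are a little off and sometimes report something else, mostly with a low value. They report only what shows in the picture. A call takes as long as a camera call.
- outline_of(picture, thing): "region" (420x560 bool, what is visible of it) and "box" ([centre column, centre row, width, height] in pixels, round what is visible of it).
Readings, each from a call of its own:
- read_clock(): time.
- read_q(): joint angles.
- read_dq(): joint speeds.
- read_effort(): joint torques, N m.
- read_tool_pos(): TCP position.
- read_tool_rot(): TCP orientation.
- read_force(): force on the tool from outside, world axes, zero at the start.
- read_wrist_torque(): the same for the moment, N m.
- read_finger_gap(): opening from 0.0 (shut) to 1.0 (fully open).
- read_gripper_force(): force on a finger pad.
Only numpy, scipy, OpenCV 4.12 (cv2) and the standard library are available. Lean on these libraries where they do the work, as an engineer would, in place of code of your own. Each camera call takes 0.05 s, during which the arm holds its last target. There are 200 camera calls.

## Working session

There is one attempt and no reset: what is moved stays moved. The work goes in short steps, each a Python script; the robot and the scene stay as the last script left them, time stands still between calls to the robot, and variables do not carry over. Pictures are saved under pics/ and viewed, at most 10 in all, crops included, and the job is handed in when it is done.

```bash
mkdir -p pics; ls; cat > h.py <<'E'
import numpy as np, cv2
from cell import *
def cloud(im):
    h,w=im["depth"].shape
    u,v=np.meshgrid(np.arange(w),np.arange(h))
    K=np.array([[im["fx"],0,im["cx"]],[0,im["fy"],im["cy"]],[0,0,1.]])
    p=cv2.undistortPoints(np.stack([u,v],-1).reshape(-1,1,2).astype(np.float64),K,np.array(im["dist_coeffs"],float)).reshape(h,w,2)
    d=im["depth"]
    P=np.stack([p[...,0]*d,-p[...,1]*d,-d],-1)
    T=np.array(im["pose"])
    W=P@T[:3,:3].T+T[:3,3]
    W[d==0]=np.nan
    return W
E
python3 - <<'E'
from h import *
print(read_clock(),read_tool_rot())
for n in ["top","scene"]:
    im=get_image(n); cv2.imwrite(f"pics/{n}0.png",im["pixels"][...,::-1])
    W=cloud(im)
    print(n,np.array(im["pose"]).round(3).tolist(),im["fx"])
    for t in ["pick","blue_clip","blue_wheel","grey_clip"]:
        for r in outline_of(im,t)[:2]:
            m=r["region"]; w=W[m]; w=w[~np.isnan(w[:,0])]
            print(t,round(r["p"],2),np.round(r["box"],1),m.sum(),np.median(w,0).round(4),np.percentile(w,2,axis=0).round(3),np.percentile(w,98,axis=0).round(3))
print(read_clock())
E
```

```text
cell.py
pics
0.0 [-7.06613982e-01 -3.06068687e+00  2.93317766e-03]
top [[0.019, 0.994, -0.103, 0.496], [-1.0, 0.019, 0.005, 0.069], [0.007, 0.103, 0.995, 0.724], [0.0, 0.0, 0.0, 1.0]] 434.1159657164767
pick 0.56 [134.6 240.8 138.9  41.3] 1671 [0.5166 0.2912 0.0901] [0.495 0.177 0.01 ] [0.537 0.362 0.093]
blue_clip 0.85 [399.4 259.2  54.1  23.5] 475 [ 0.4938 -0.1279  0.0638] [ 0.475 -0.162  0.059] [ 0.511 -0.094  0.066]
blue_wheel 0.56 [401.1 260.   90.2  74.2] 5013 [ 0.4932 -0.1413  0.0418] [ 0.446 -0.223  0.006] [ 0.541 -0.078  0.073]
grey_clip 0.7 [360.7 160.3  46.2  26.2] 325 [ 0.6468 -0.0731  0.064 ] [ 0.632 -0.106  0.059] [ 0.667 -0.039  0.067]
scene [[0.467, -0.662, 0.586, 1.016], [0.884, 0.35, -0.309, -0.157], [-0.001, 0.663, 0.749, 0.617], [0.0, 0.0, 0.0, 1.0]] 407.09789611089894
pick 0.65 [347.9 159.6  91.5  40.5] 1115 [0.5226 0.2853 0.086 ] [0.418 0.173 0.   ] [0.543 0.362 0.094]
blue_clip 0.56 [155.2 223.9  42.6  28.4] 298 [ 0.5016 -0.1286  0.0655] [ 0.478 -0.165  0.06 ] [ 0.514 -0.096  0.069]
blue_wheel 0.93 [151.1 246.6  87.7  67.2] 3600 [ 0.5192 -0.1581  0.0421] [ 0.453 -0.223  0.003] [ 0.55  -0.082  0.075]
grey_clip 0.77 [216.4 279.   43.2  29.2] 283 [ 0.6612 -0.0708  0.0656] [ 0.636 -0.109  0.063] [ 0.671 -0.04   0.068]
grey_clip 0.52 [162.9 218.6  22.1  16.6] 62 [ 0.4971 -0.1028  0.0658] [ 0.48  -0.137  0.064] [ 0.514 -0.096  0.068]
0.5
```

```bash
python3 - <<'E'
import cv2
im=cv2.imread("pics/top0.png")
cv2.imwrite("pics/t_a.png",cv2.resize(im[110:310,50:460],(800,390),interpolation=cv2.INTER_CUBIC))
im=cv2.imread("pics/scene0.png")
cv2.imwrite("pics/s_a.png",cv2.resize(im[120:330,90:410],(800,525),interpolation=cv2.INTER_CUBIC))
E
```

```text
(no output)
```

View pics/t_a.png

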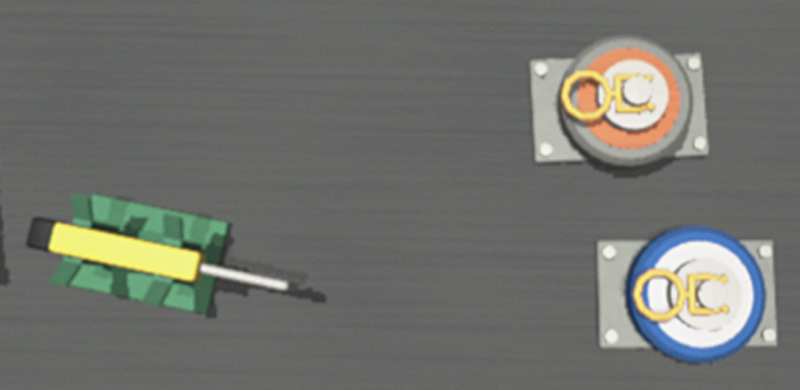

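View pics/s_a.png

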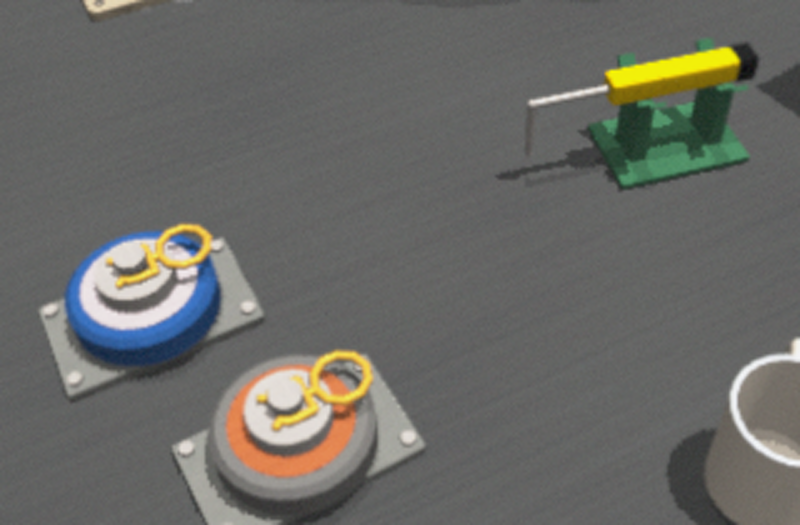

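The top view shows the pick lying mostly along −y, with its tip near crop (287,287). The blue clip's loop is at crop (660,294), on the +y side of the axle at (712,294), so the pull is toward +y. Next I'll measure these precisely.

```bash
cat > m.py <<'E'
from h import *
def proj(im,hz):
    """world xy of each pixel on plane z=hz (no depth noise)"""
    h,w=im["depth"].shape
    u,v=np.meshgrid(np.arange(w),np.arange(h))
    K=np.array([[im["fx"],0,im["cx"]],[0,im["fy"],im["cy"]],[0,0,1.]])
    p=cv2.undistortPoints(np.stack([u,v],-1).reshape(-1,1,2).astype(np.float64),K,np.array(im["dist_coeffs"],float)).reshape(h,w,2)
    T=np.array(im["pose"]); D=np.stack([p[...,0],-p[...,1],-np.ones((h,w))],-1)@T[:3,:3].T
    s=(hz-T[2,3])/D[...,2]
    return T[:3,3]+D*s[...,None]
def near(P,c,r): return np.hypot(P[...,0]-c[0],P[...,1]-c[1])<r
def masks(im):
    hsv=cv2.cvtColor(im["pixels"],cv2.COLOR_RGB2HSV); H,S,V=[hsv[...,i].astype(int) for i in range(3)]
    return dict(yel=(H>18)&(H<36)&(S>130)&(V>90), blue=(H>100)&(H<125)&(S>140), hsv=hsv)
def circ(p):
    A=np.c_[2*p,np.ones(len(p))]; s=np.linalg.lstsq(A,(p**2).sum(1),rcond=None)[0]
    return s[:2],np.sqrt(s[2]+s[:2]@s[:2])
E
cat > meas.py <<'E'
from m import *
for n in ["top","scene"]:
    im=get_image(n); M=masks(im); W=cloud(im); Z=W[...,2]
    P=proj(im,.092); m=M["yel"]&near(P,(.517,.29),.1)&(Z>.084)
    q=P[m][:,:2]; r=cv2.minAreaRect((q*1000).astype(np.float32)); print(n,"yellow",r,m.sum())
    c=q.mean(0); d=np.linalg.svd(q-c,full_matrices=False)[2][0]; d*=-np.sign(d[1]); print(" axis",d,np.degrees(np.arctan2(d[1],d[0])),c)
    # shank
    a=(W[...,:2]-c)@d; b=(W[...,:2]-c)@np.array([-d[1],d[0]])
    k=(abs(b)<.02)&(a<.16)&(a>-.16)&(Z>.06); print(" along",np.nanmin(a[k]),np.nanmax(a[k]))
    s=k&(a>.07); w=W[s]; print(" shank z",np.median(w[:,2]),"b at a:",[(round(float(x),3),round(float(np.median(b[s&(abs(a-x)<.006)])),4)) for x in (.08,.1,.12,.13)], "ycol z",np.median(Z[m]))
    # blue wheel
    P=proj(im,.0435); m=M["blue"]&near(P,(.493,-.14),.09)
    mm=m&(Z>.041)
    hull=cv2.convexHull((W[mm][:,:2]*1000).astype(np.float32))[:,0]; print(" blue circ",cv2.minEnclosingCircle(hull),circ(hull/1000.))
    hd=(Z>.0725)&near(W,(.493,-.14),.05)&(Z<.08); print(" head",W[hd].mean(0),hd.sum(),circ(cv2.convexHull((W[hd][:,:2]*1000).astype(np.float32))[:,0]))
    P=proj(im,.064)
    for nm,g in (("blue",(.493,-.128)),("grey",(.647,-.073))):
        o=(M["yel"])&near(P,g,.05); q=P[o][:,:2]; 
        cc=q.mean(0)+[0,.017]
        for _ in range(6):
            dd=np.hypot(*(q-cc).T); cc,R=circ(q[(dd>.01)&(dd<.024)&(q[:,1]>cc[1]-.012)])
        print(" loop",nm,cc,R,"z",np.median(Z[o]),"mean",q.mean(0), "y rng",q[:,1].min(),q[:,1].max())
E
python3 meas.py
```

```text
top yellow ((517.1390380859375, 293.10113525390625), (112.20032501220703, 22.162282943725586), 79.14915466308594) 308
 axis [-0.18707506 -0.98234562] -100.78213685158912 [0.51719849 0.29356232]
 along -0.0736619587617147 0.12323295727525627
 shank z 0.08245811615506193 b at a: [(0.08, -0.0004), (0.1, -0.0001), (0.12, -0.0002), (0.13, nan)] ycol z 0.08972617990214593
 blue circ ((493.4552917480469, -150.49989318847656), 52.94770812988281) (array([ 0.49358621, -0.15034039]), np.float64(0.05217224531396964))
 head [ 0.49347931 -0.15148857  0.07382581] 133 (array([ 494.08188488, -151.34370516]), np.float64(11.016279354281808))
 loop blue [ 0.49204016 -0.11152511] 0.017330469143736718 z 0.06416230624247371 mean [ 0.49026119 -0.12467063] y rng -0.16529661281488855 -0.09398732364645997
 loop grey [ 0.64816625 -0.05585669] 0.017399443401618857 z 0.06324660570993906 mean [ 0.64533629 -0.06633868] y rng -0.10886283935531373 -0.037411047314183585
scene yellow ((524.2001953125, 292.3013916015625), (116.76812744140625, 30.481487274169922), 79.61625671386719) 522
 axis [-0.17490656 -0.98458504] -100.07322073456766 [0.52353976 0.2911885 ]
 along -0.07455541378062071 0.12248201919246307
 shank z 0.08338248192581788 b at a: [(0.08, -0.0029), (0.1, -0.0041), (0.12, -0.0038), (0.13, nan)] ycol z 0.09220285544383999
 blue circ ((498.8369140625, -151.83750915527344), 54.05363082885742) (array([ 0.49892209, -0.15187177]), np.float64(0.052719063929274376))
 head [ 0.49722302 -0.15235565  0.07534078] 108 (array([ 496.38873761, -152.08502489]), np.float64(11.313400814307435))
 loop blue [ 0.49423391 -0.11386101] 0.017672231551038305 z 0.06588149074844979 mean [ 0.49689203 -0.12614534] y rng -0.1660896733477943 -0.09300406508962543
 loop grey [ 0.65148407 -0.05682365] 0.017295107229056805 z nan mean [ 0.65488643 -0.06948234] y rng -0.11047238484490635 -0.03713023504429694
  return _methods._mean(a, axis=axis, dtype=dtype,
  ret = ret.dtype.type(ret / rcount)
```

Both cameras agree to about 2–3 mm:

| Quantity | Value |
|---|---|
| Pick origin | about (0.520, 0.3015) |
| Pick yaw | −100.8° |
| Loop centre | about (0.493, −0.1125) |
| Pull direction | about 93.5° |

Now the grasp.

```bash
cat > plan.py <<'E'
from h import *
from scipy.spatial.transform import Rotation as Ro
def ori(yaw,s):  # pick yaw (deg); tool y = s*pick y, z down
    a=np.radians(yaw); y=s*np.array([-np.sin(a),np.cos(a),0]); z=np.array([0,0,-1.]); x=np.cross(y,z)
    return Ro.from_matrix(np.c_[x,y,z]).as_rotvec()
def d(yaw): a=np.radians(yaw); return np.array([np.cos(a),np.sin(a),0])
G=np.array([.520,.3015,.081]); YG=-100.8; YP=-86.5
L=np.array([.493,-.1125,0]); A=L-.130*d(YP)
S=1
E
python3 - <<'E'
from plan import *
for s in (1,-1):
    for p,y in ((G+[0,0,.06],YG),(G,YG),(A+[0,0,.16],YP),(A+[0,0,.105],YP),(A-.05*d(YP)+[0,0,.105],YP)):
        q=solve_ik(p,ori(y,s)); print(s,p.round(3),None if q is None else np.round(q,2))
E
```

```text
1 [0.52  0.302 0.141] [-0.75  0.71  0.29  1.76 -0.29  0.71 -0.49]
1 [0.52  0.302 0.081] [-0.71  0.8   0.23  1.79 -0.3   0.59 -0.49]
1 [0.485 0.017 0.16 ] [-0.29  0.55  0.29  2.06 -0.29  0.56  0.26]
1 [0.485 0.017 0.105] [-0.24  0.65  0.22  2.1  -0.32  0.43  0.29]
1 [0.482 0.067 0.105] [-0.34  0.65  0.22  2.1  -0.32  0.43  0.19]
-1 [0.52  0.302 0.141] [-0.3   0.73 -0.44  1.75  0.42  0.76  2.  ]
-1 [0.52  0.302 0.081] [-0.32  0.81 -0.41  1.78  0.5   0.65  1.94]
-1 [0.485 0.017 0.16 ] [ 0.24  0.58 -0.49  2.05  0.45  0.62  2.65]
-1 [0.485 0.017 0.105] [ 0.22  0.67 -0.46  2.09  0.6   0.51  2.51]
-1 [0.482 0.067 0.105] [ 0.11  0.67 -0.45  2.08  0.59  0.51  2.42]
```

```bash
python3 - <<'E'
from plan import *
reach(G+[0,0,.07],ori(YG,S)); print(read_clock())
print(move_l(G,feed=.1,f_stop=8),read_tool_pos(),read_force())
gripper_to(0.0); print("gap",read_finger_gap(),read_gripper_force(),read_force(),read_tool_pos())
move_l(G+[0,0,.085],feed=.12); print(read_finger_gap(),read_force(),read_clock())
reach(A+[0,0,.165],ori(YP,S)); print(read_clock(),read_tool_pos())
for n in("top","scene"):
    im=get_image(n); cv2.imwrite(f"pics/{n}1.png",im["pixels"][...,::-1]); np.savez(f"{n}1.npz",**{k:np.array(v) for k,v in im.items()})
a=cv2.imread("pics/top1.png")[190:330,200:460]; b=cv2.imread("pics/scene1.png")[120:300,90:350]
cv2.imwrite("pics/c1.png",cv2.resize(np.vstack([a,b]),None,fx=1.85,fy=1.85,interpolation=cv2.INTER_CUBIC))
E
```

```text
2.0167
False [0.52042239 0.30171563 0.08142784] [-0.15507354  0.33856632 -0.29591667]
gap 0.25015172275118713 59.27289426326752 [0.32017114 0.30815833 4.05948266] [0.52025162 0.30162085 0.08139708]
0.25054269326366824 [ 0.16963213 -1.27830327 -0.65977205] 4.325
5.4333 [0.48567933 0.01858162 0.16483174]
```

View pics/c1.png

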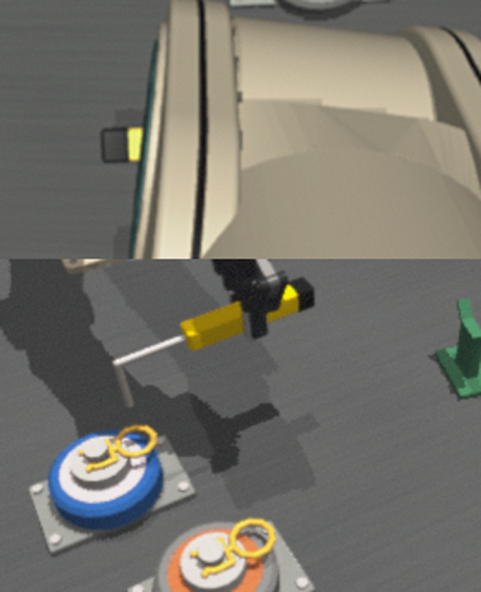

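The pick is held and the hook tip shows at scene pixel (159,199), just behind the loop. I'll check the tip position with the same camera.

```bash
python3 - <<'E'
from m import *
from plan import *
im=dict(np.load("scene1.npz",allow_pickle=True)); P=proj(im,.110); W=cloud(im)
print("tip",P[199,159],"expected",A+.130*d(YP))
for v in range(176,204,3):
    row=[(u,W[v,u].round(3).tolist()) for u in range(146,166) if W[v,u,2]>.09]
    print(v,row[len(row)//2] if row else None)
P=proj(im,.168); print("elbow",P[176,153])
b=im["pixels"][150:250,120:200]; cv2.imwrite("pics/c2.png",cv2.resize(b[...,::-1],None,fx=6,fy=6,interpolation=cv2.INTER_CUBIC))
E
```

```text
tip [ 0.49247863 -0.11036051  0.11      ] expected [ 0.493  -0.1125  0.    ]
176 (155, [0.497, -0.106, 0.166])
179 (154, [0.499, -0.109, 0.162])
182 (155, [0.497, -0.109, 0.154])
185 (156, [0.499, -0.109, 0.148])
188 (157, [0.498, -0.109, 0.141])
191 (158, [0.498, -0.109, 0.134])
194 (159, [0.498, -0.108, 0.126])
197 (160, [0.498, -0.108, 0.119])
200 (160, [0.497, -0.11, 0.111])
203 None
elbow [ 0.4976321  -0.10910007  0.168     ]
```

View pics/c2.png

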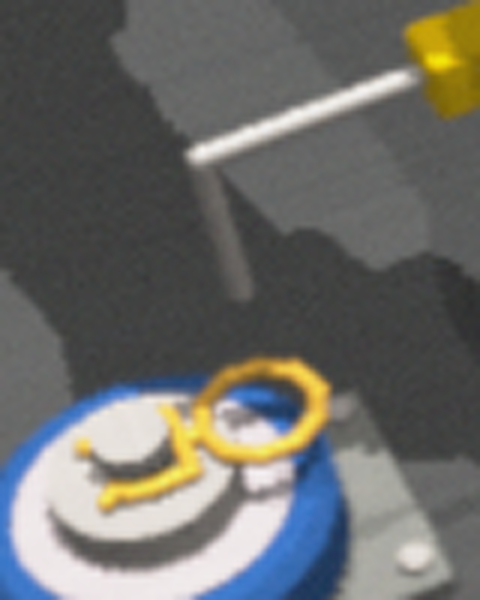

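The tip stands about 4 mm behind the loop centre with no lateral error. I'll shift it 3.5 mm and descend with a force stop.

```bash
python3 - <<'E'
from plan import *
B=A+[0,-.0035,0]
move_l(B+[0,0,.150],feed=.1)
f0=read_force()
hit=move_l(B+[0,0,.106],feed=.06,f_stop=4); print(hit,read_tool_pos(),read_force()-f0,read_clock())
if not hit:
    for n in("scene",):
        im=get_image(n); cv2.imwrite("pics/c3.png",cv2.resize(im["pixels"][160:270,110:210,::-1],None,fx=5,fy=5,interpolation=cv2.INTER_CUBIC))
E
```

```text
False [0.48522719 0.01369545 0.10609593] [-0.43332634 -0.35193164  0.52278891] 6.7167
```

View pics/c3.png

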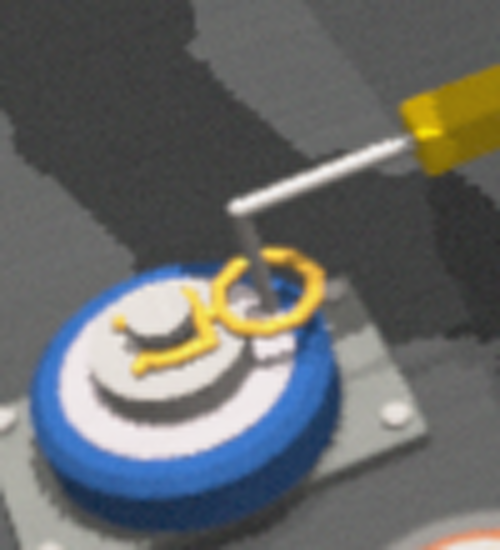

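The hook stands inside the loop at crop (265,300). Pulling now.

```bash
python3 - <<'E'
from plan import *
p0=np.array(read_tool_pos()); p0[2]=.106; u=-d(YP)
for s in np.arange(.006,.0431,.006):
    move_l(p0+s*u,feed=.05); print(round(s,3),np.round(read_force(),1),np.round(read_tool_pos(),4))
print(read_clock(),read_finger_gap())
im=get_image("scene"); cv2.imwrite("pics/c4.png",cv2.resize(im["pixels"][160:270,110:230,::-1],None,fx=5,fy=5,interpolation=cv2.INTER_CUBIC))
E
```

```text
0.006 [-0.7  0.7 -0.9] [0.4851 0.0204 0.1062]
0.012 [-0.2  0.2 -0.8] [0.4846 0.0262 0.106 ]
0.018 [ 0.4 -4.5 -1.8] [0.4845 0.0303 0.106 ]
0.024 [ 1.2 -0.2 -0.7] [0.4837 0.0385 0.1059]
0.03 [-0.  -0.3 -1.6] [0.4834 0.0447 0.106 ]
0.036 [ 0.1 -0.  -0.8] [0.4831 0.0503 0.106 ]
0.042 [ 1.2  0.2 -1.7] [0.4827 0.0562 0.106 ]
8.6333 0.2477536148623588
```

View pics/c4.png

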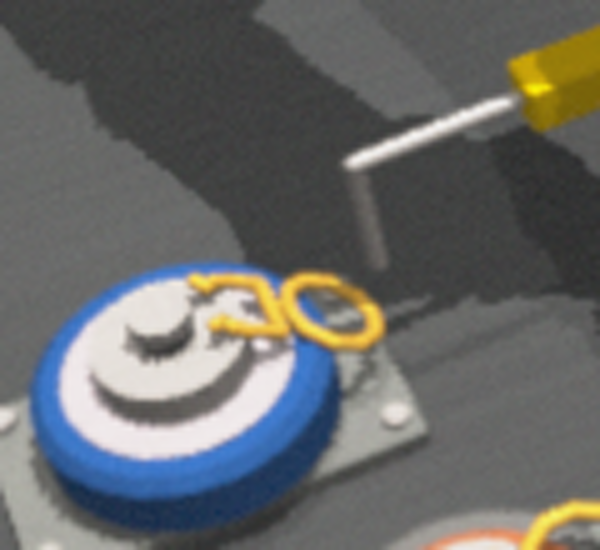

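The clip is off the axle and rests on the hub and wheel rim, with the hook already above the loop. I'll lift and put the pick back.

```bash
python3 - <<'E'
from plan import *
p=np.array(read_tool_pos()); move_l([p[0],p[1],.17],feed=.12)
reach(G+[0,0,.085],ori(YG,S))
im=get_image("scene"); W=cloud(im); 
a=(W[...,:2]-G[:2])@d(YG)[:2]; b=(W[...,:2]-G[:2])@np.array([-d(YG)[1],d(YG)[0]]); Z=W[...,2]
for lo,hi in((.075,.085),(.095,.105),(.115,.125)):
    k=(a>lo)&(a<hi)&(abs(b)<.02)&(Z>.14); print("shank",np.median(Z[k]),np.median(b[k]))
k=(abs(b)<.02)&(a>.06)&(a<.16)&(Z>.1); print("tip along",np.nanpercentile(a[k],99),"tip z",Z[k].min())
move_l(G+[0,0,.02],feed=.12); f0=read_force()
hit=move_l(G+[0,0,.0005],feed=.04,f_stop=6); print(hit,read_tool_pos(),read_force()-f0,read_clock())
im=get_image("scene"); cv2.imwrite("pics/c5.png",cv2.resize(im["pixels"][110:230,270:410,::-1],None,fx=5,fy=5,interpolation=cv2.INTER_CUBIC))
E
```

```text
shank 0.16838323222810797 0.0030928480257910456
shank 0.16796994631903017 0.0030735657860336382
shank 0.16831364782341812 0.002940735671150922
tip along 0.13463285137753375 tip z 0.11412966331268637
True [0.51959002 0.30149855 0.08140358] [-0.3303168   0.19459778  6.22313793] 11.5833
```

View pics/c5.png

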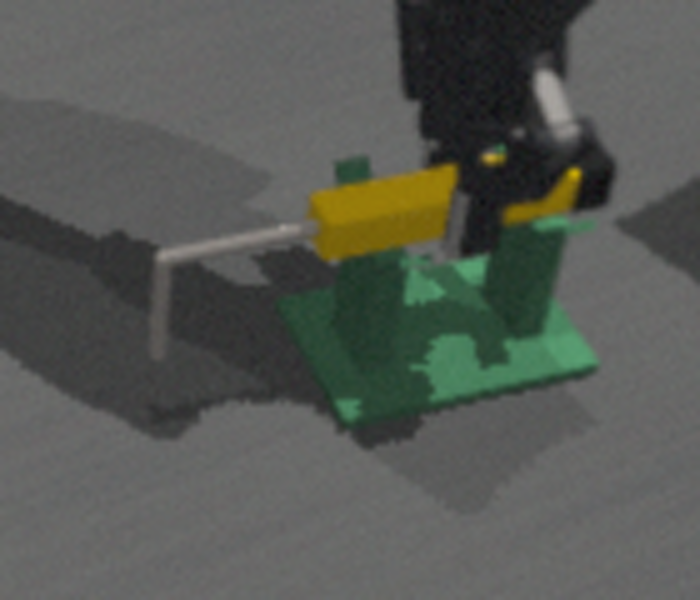

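The handle is seated on the floor of the slots: contact came at z = 0.0814, the same height as at the grasp, and it is level. Releasing and checking.

```bash
python3 - <<'E'
from plan import *
gripper_to(1.0)
p=np.array(read_tool_pos()); move_l([p[0],p[1],.2],feed=.12)
move_joints([-1.183, 0.628, 0.038, 1.517, -0.027, 0.996, -0.02]); print(read_clock(),read_force())
E
python3 meas.py 2>/dev/null | grep -E "yellow|axis|along|shank"
python3 - <<'E'
from h import *
im=get_image("top"); a=cv2.resize(im["pixels"][110:310,50:460],(800,390),interpolation=cv2.INTER_CUBIC); cv2.imwrite("pics/c6.png",a[...,::-1])
E
```

```text
14.8083 [ 1.00465694 -0.08713163  0.49714061]
top yellow ((516.5430297851562, 292.95550537109375), (112.6288833618164, 21.869436264038086), 79.18409729003906) 311
 axis [-0.18640768 -0.98247248] -100.7432143409241 [0.51678536 0.29368847]
 along -0.07351421720256869 0.12381422432907117
 shank z 0.08219376936973483 b at a: [(0.08, -0.0002), (0.1, -0.0003), (0.12, -0.0), (0.13, nan)] ycol z 0.08975188956546054
scene yellow ((523.9729614257812, 291.9955139160156), (117.39348602294922, 30.702621459960938), 79.28181457519531) 524
 axis [-0.17390893 -0.98476174] -100.01517080684688 [0.52311764 0.29107044]
 along -0.0748924620975779 0.12291486929333426
 shank z 0.08300496867109652 b at a: [(0.08, -0.0039), (0.1, -0.0043), (0.12, -0.004), (0.13, nan)] ycol z 0.09226430598588525
```

View pics/c6.png

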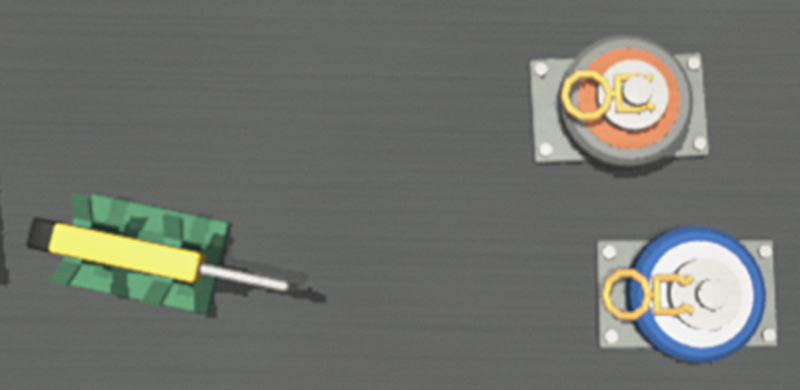

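The pick is back within 1 mm of where it started. The blue clip lies about 26 mm off, at crop (645,294), clear of the axle head. The grey clip hasn't moved.

```bash
python3 -c "
from cell import *
print(hand_in())"
```

```text
the job is handed in; nothing more can be done
None
```

I pulled the blue wheel's clip off its axle and left it lying loose on the wheel. The pick is back in its rest within about 1 mm, the grey clip wasn't touched, and I handed the job in at about 15 s of the 43 s allowed.

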